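Switch on and prime a chromatograph pump at its control box

ROBOT

A 6-joint arm with a two-finger parallel gripper is mounted at the origin on the work surface. World frame = base frame: x ahead of the robot, y to its left, z up, the work surface at z = 0. Lengths are in mm, angles in rad, forces in N, time in s.
With the tool pointing down it reaches from about 350 to 875 mm from the base axis. Payload 15.5 kg.
Tool frame: the origin (TCP) lies midway between the tips of the shut fingers; the grasp point (between the pads) lies bot.grasp_offset behind it (bot.grasp_offset is the distance from the TCP to the grasp point, in mm); z points along the fingers, y is the line along which they close (so a half turn about z gives the same grasp; the last joint's range is limited). The gripper opens to 85 mm and grips with 20 to 120 N. Pads are 22 mm wide; open, the fingers measure 114 mm over their backs; the gripper's body (76 mm by 85 mm) begins 54 mm behind the grasp point. The pads swing forward as they close: fully open they stand 13 mm farther back than shut.
Start: joints at [1.185, 0.494, 1.345, -0, 1.302, -0.096], TCP at [178.596, 598.941, 231.277] pointing down, gripper open.
Joint ranges: [-2.91, 2.91], [-0.82, 2.16], [0.22, 2.67], [-1.22, 4.37], [0.12, 2.79], [-3.08, 3.08]. Speed limits (rad/s): [1.89, 1.89, 2.57, 3.01, 3.01, 3.01].

INTERFACE

Orientations are given as a unit quaternion [w, x, y, z].
In Python, from station import observe, grab_frame, bot, models gives the robot as it stands.
- The arm moves only by the tool send_rows, never from a script. Its argument "series" is one flat list of numbers, 6 for each row, row after row: the shift along the tool's x, y, z scaled (see below), then the turn, a rotation vector about the tool's x, y, z scaled (see below). In form: [dx, dy, dz, rx, ry, rz, dx, dy, dz, rx, ry, rz, ...]. A call has 1 to 12 rows; each row is the pose to reach, as a shift and turn from the pose commanded when the call began, along the tool's axes at that moment; what a row does not reach only later rows make up. The controller multiplies each number of a shift by 300 mm and each number of a turn by 2 rad. A row lasts 1/10 s, in which the tool goes at most 50 mm and 8.59 degrees, less where a joint would pass 70% of its speed; a pose out of reach is approached as far as the arm can. A call with a number of a shift or a turn outside -1 to 1 is refused whole. A call with a gripper value outside its range is refused whole. "grip" is the gripper's target within -1 to 1 (shut at 1, half-way at 0, fully open at -1), set as the call begins (left out, the last holds). The fingers move at their own pace and stop on an object; "newtons" is the grip in N (left out, the last holds). Time passes only in rows, so rows that repeat a pose let the fingers close. It gives the time, the measured TCP pose, the force, the opening and the grip force at its end, in the units of the state.
- observe(): the state, without advancing time (a new reading comes with each control period).
- grab_frame(name): name is "scene" or "top"; returns a dict with "img" (480x640x3 uint8, blue, green, red), "vertical_fov" (degrees; the focal length in pixels is half the picture's height over the tangent of half this angle, whatever the lens; pixels are square), "cx", "cy" (the principal point, pixels), "k1" (the pictures are not rectified: a ray, as slopes to the right and down, at radius r is drawn at 1 + k1 r^2 times it, then the intrinsics apply), "extrinsics" (4x4, takes a point from camera to world coordinates). Camera axes: x right, y down, z forward; pixel columns grow to the right and rows downward; lengths in mm; the calibration is good to about 2 mm. A picture is of the moment at which its call begins. There is no depth.
- bot.hand_in(): hands the job in; it is judged then, once.
Trained networks look in the newest picture that a camera, given by its name, has taken for a name from the list of things; names that differ only in an ending like _2 or _b are one class to them, and where a whole thing is asked for, a point or a joint stands for the part that bears it (a point fixed in the world has none). Each returns a list of dicts, best first, with "p" (0 to 1); they miss things now and then, are a little off and sometimes report something else, mostly with a low value. They report only what shows in the picture. A call takes as long as a camera call.
- models.boxes_of(camera, name): "location" ([x, y, z] in mm, in the coordinates of the camera as it stood for that picture, good to about 4 mm: the middle of the surface that is visible of it).
- models.landmark_of(camera, name): "location" ([x, y, z] in mm, in the coordinates of the camera as it stood for that picture, good to about 4 mm: a listed point, or the origin of a listed thing).
The state is a dict: "time": time; "qpos": joint angles; "dq": joint speeds; "joint_torque": joint torques, N m; "tool_pos": TCP position; "tool_rot": TCP orientation; "wrist_force": force on the tool from outside, world axes, zero at the start; "ft_torque": the same for the moment, N m; "opening": finger opening in mm; "grip_force": force on a finger pad.
Only numpy, scipy, OpenCV 4.12 (cv2) and the standard library are available. Lean on these libraries where they do the work, as an engineer would, in place of code of your own. Each camera call takes 0.05 s, during which the arm holds its last target. There are 200 camera calls.

TASK

Start the solvent pump at the low white control box, pushing with a fingertip: first tip the rocker over by pressing its raised end all the way down, then press the round key and keep it fully down for two seconds and let it up again, then press the long bar key all the way down, where it stays. Never press the square key (it stops the pump), and do not pick up or shift the vials, glassware and other things standing about.

Things in the scene. Friction and masses are not known exactly. Their poses are not given: they have to be found in the camera images.
- control_box: White box fixed to the bench, 170 (x) by 360 (y) by 50 mm high; origin under its centre; x points away from the robot (turned up to 0.3 rad), z up. On top, 80 mm apart in a row along y, 20 mm nearer the robot than the centre, are four black modules 84 by 56 by 6 mm, parallel to the box, each with one white key; which is in which place differs.
- rocker_raised (a point): Middle of the rocker's face on the half raised at the start (the far half, +x of the box), 21 mm from the pivot, 71 mm above the bench; moves with it. White paddle 62 (x of the box) by 32 mm, two flat halves meeting in a shallow valley at the pivot; the half that is down lies level, about 66 mm above the bench, the other rises to 73 mm at its end. Needs 2 to 4 N.
- rocker (a joint): Rocker angle in rad: 0 off (far end raised), 0.26 on (far end fully down, near end raised). It stays where it is left.
- round_key_top (a point): Centre of the upper face of the round white key, 34 mm in diameter, 68 mm above the bench when up. Moves with the key.
- round_key (a joint): How far the round key is pressed, m: 0 up, 0.006 fully down against a hard stop. A spring (1.5 N at the top, 5 N fully down) brings it up again.
- bar_key_top (a point): Centre of the upper face of the long white bar key, 50 mm (along the row, y of the box) by 20 mm, 68 mm above the bench when up. Moves with the key.
- bar_key (a joint): How far the bar key is pressed, m: 0 up, 0.007 fully down against a hard stop. It resists with about 4 N and stays where it is left: it does not come up again.
- square_key_top (a point): Centre of the upper face of the square white key, 30 by 30 mm, 68 mm above the bench, sprung like the round one but lighter. Not to be pressed.
- square_key (a joint): How far the square key is pressed, m: 0 up, 0.006 fully down.
- vial_a: Small glass vial with metal cap, 22 mm across, 46 mm high, loose, standing on the far edge of the control box's top (its foot 50 mm above the bench). Origin under its centre.
- vial_b: A second vial like vial_a, also on the far edge of the box's top.
- beaker: Clear beaker, 68 mm across, 85 mm high, loose on the bench to the left of the box. Origin under its centre.
- amber_bottle: Brown glass bottle with blue cap, 56 mm across, 105 mm high, loose on the bench to the right of the box. Origin under its centre.
- wrench: Steel wrench 140 mm long, lying loose in front of the box. Origin under its middle.
- vial_rack: Blue rack of small vials, 60 by 110 mm, 40 mm high, loose behind the box. Origin under its centre.
- mouse: Round grey computer mouse, 60 mm across, 32 mm high, loose on the bench to the right of the box. Origin under its centre.

How it is judged:
By the outcome, as a careful person would: the job done as asked, in the order asked, and still so for the second after the job is handed in, with the robot touching nothing.
It also fails if it takes over 45 s, if anything falls off the work surface, if the arm or the gripper's body presses on something with over 40 N, if the wrist force passes 120 N, or if a joint passes its speed limit or range.

## Working session

There is one attempt and no reset: what is moved stays moved. The work goes in short steps, Python scripts to look and compute and a tool call to move; the robot and the scene stay as the last step left them, time stands still between calls to the robot, and variables do not carry over. Pictures are saved under pics/ and viewed, at most 10 in all, crops included, and the job is handed in when it is done.

Besides the shell and the picture viewer there is one more tool, called after ">>>" as a command line: name --argument value ..., lists and objects as JSON in quotes. send_rows: Moves the arm, as the interface text tells. Its arguments: {"type":"object","properties":{"series":{"type":"array"},"grip":{"type":"number"},"newtons":{"type":"number"}},"required":["series"]}

```bash
mkdir -p pics
cat > h.py <<'E'
import numpy as np, cv2
from station import observe, grab_frame, bot, models
def w(E,p): return (np.array(E)@np.r_[p,1])[:3]
def K(f):
    fl=240/np.tan(np.radians(f["vertical_fov"])/2); return fl
def pix2z(f,u,v,z):
    fl=K(f); d=np.array([(u-f["cx"])/fl,(v-f["cy"])/fl]); s=d.copy()
    for _ in range(20): s=d/(1+f["k1"]*(s@s))
    E=np.array(f["extrinsics"]); r=E[:3,:3]@np.r_[s,1]; o=E[:3,3]
    return o+r*(z-o[2])/r[2]
def w2pix(f,p):
    E=np.linalg.inv(np.array(f["extrinsics"])); c=(E@np.r_[p,1])[:3]; s=c[:2]/c[2]
    s=s*(1+f["k1"]*(s@s)); return s*K(f)+[f["cx"],f["cy"]]
E
python3 - <<'E'
from h import *
s=observe(); print({k:np.round(v,3) for k,v in s.items()}, bot.grasp_offset)
for c in ("top","scene"):
    f=grab_frame(c); cv2.imwrite(f"pics/{c}0.png",f["img"]); print(c,f["vertical_fov"],f["cx"],f["cy"],f["k1"],np.round(f["extrinsics"],3).tolist())
    for n in ["control_box","rocker_raised","round_key_top","bar_key_top","square_key_top","vial_a","beaker","amber_bottle"]:
        for d in models.landmark_of(c,n)[:2]:
            p=w(f["extrinsics"],d["location"]); print(c,n,round(d["p"],2),p.round(1),w2pix(f,p).round())
E
```

```text
{'time': np.float64(0.0), 'qpos': array([ 1.185,  0.494,  1.346,  0.   ,  1.302, -0.095]), 'dq': array([-0.001, -0.   ,  0.001,  0.   , -0.001,  0.001]), 'joint_torque': array([-1.0000e-03, -8.8214e+01, -3.8389e+01, -0.0000e+00,  1.0000e-02,
        0.0000e+00]), 'tool_pos': array([178.459, 598.603, 230.7  ]), 'tool_rot': array([-0.   ,  0.144,  0.99 , -0.001]), 'wrist_force': array([-0.448,  0.11 ,  0.451]), 'ft_torque': array([-0.022, -0.036, -0.006]), 'grip_force': np.float64(0.0), 'opening': np.float64(85.443)} 18.700000000000003
top 49.39870101967882 312.7290299631072 250.31737655301848 -0.11484775977338552 [[0.122, -0.969, 0.214, 312.155], [-0.993, -0.12, 0.021, 27.158], [0.005, -0.215, -0.977, 1269.682], [0.0, 0.0, 0.0, 1.0]]
top control_box 0.65 [543.4  32.7   4.7] [319. 269.]
top rocker_raised 0.63 [558.8 147.2  66.7] [272. 252.]
top round_key_top 0.69 [516.   -4.1  67.1] [334. 278.]
top bar_key_top 0.57 [501.9 -90.2  64. ] [370. 289.]
top square_key_top 0.66 [526.2  70.8  72.9] [303. 269.]
top vial_a 0.64 [588.7 -40.2  51.7] [352. 251.]
top vial_a 0.5 [602.2  51.2  50.5] [315. 241.]
top beaker 0.67 [561.6 276.2  -2.9] [224. 251.]
top amber_bottle 0.62 [ 546.2 -233.    -1.9] [426. 282.]
top amber_bottle 0.41 [ 4.073e+02  5.140e+01 -2.000e-01] [305. 324.]
scene 54.60180861087299 322.5454120535713 245.38882641355355 0.029315192592298374 [[-0.578, 0.706, -0.41, 947.865], [0.816, 0.5, -0.289, 285.535], [0.001, -0.502, -0.865, 852.489], [0.0, 0.0, 0.0, 1.0]]
scene control_box 0.77 [543.   31.9   1.6] [335. 252.]
scene rocker_raised 0.92 [560.9 147.   72.2] [381. 272.]
scene round_key_top 0.71 [512.7  -6.1  67.7] [329. 216.]
scene bar_key_top 0.69 [499.3 -85.8  70.3] [301. 193.]
scene square_key_top 0.69 [526.4  67.   67.7] [355. 239.]
scene vial_a 0.5 [600.1  50.6  46. ] [327. 267.]
scene amber_bottle 0.67 [ 543.  -229.3   -2.8] [240. 195.]
scene amber_bottle 0.47 [601.6  48.   46.2] [325. 267.]
```

View pics/top0.png

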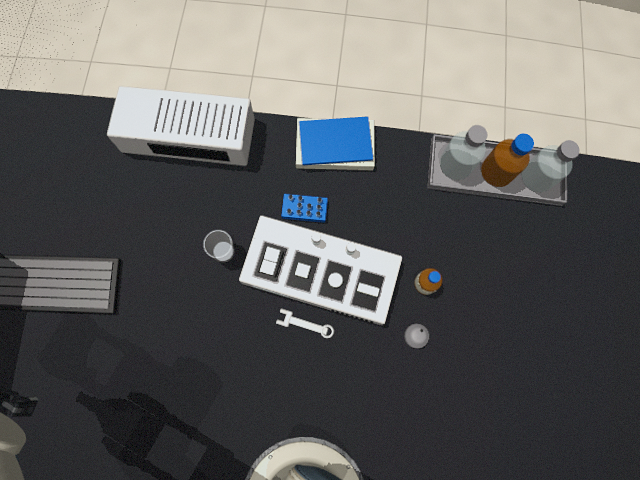

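View pics/scene0.png

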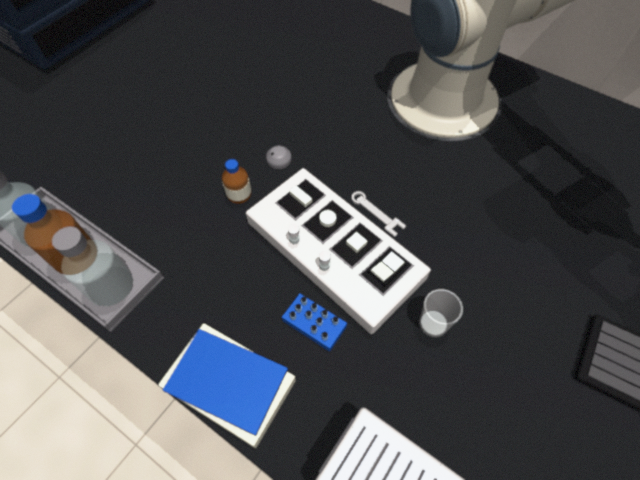

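The row from left to right is rocker (270,261), square (303,270), round (335,281) and bar (368,290) in the top view. The vials stand on the far edge at (318,240) and (352,250), and the wrench is in front. The networks agree with the picture, so I'll fit the box pose next.

```bash
cat >> h.py <<'E'
def keys(f,guess,r=14):
    g=cv2.cvtColor(f["img"],cv2.COLOR_BGR2GRAY); _,b=cv2.threshold(g,140,255,0)
    n,_,st,ce=cv2.connectedComponentsWithStats(b)
    o=[]
    for p in guess:
        q=w2pix(f,p); c=[(np.hypot(*(ce[i]-q)),i) for i in range(1,n) if 40<st[i,4]<900]
        d,i=min(c); o.append((ce[i],st[i,4],d))
    return o
E
python3 - <<'E'
from h import *
from scipy.optimize import least_squares
G=dict(rocker=[540,147,66],square=[526,69,68],round=[514,-5,68],bar=[500.5,-88,68]); Y=[120,40,-40,-120]
pts=[]
for c in ("top","scene"):
    f=grab_frame(c)
    for (n,g),y,(ce,a,d) in zip(G.items(),Y,keys(f,G.values())):
        p=pix2z(f,*ce,g[2]); print(c,n,ce.round(1),a,round(d,1),p.round(1))
        if n!="rocker": pts.append((y,p[:2]))
def pred(v,x,y): c,s=np.cos(v[2]),np.sin(v[2]); return np.array([v[0]+c*x-s*y,v[1]+s*x+c*y])
r=least_squares(lambda v:np.concatenate([pred(v,-20,y)-p for y,p in pts]),[543,32,-.16])
v=r.x; print("box",v.round(3),"res",r.fun.round(1))
np.save("box.npy",v)
s=observe();from scipy.spatial.transform import Rotation as R
q=s["tool_rot"];Rt=R.from_quat(np.r_[q[1:],q[0]]).as_matrix()
T=dict(rr=pred(v,1,120),square=pred(v,-20,40),round=pred(v,-20,-40),bar=pred(v,-20,-120))
for n,t in T.items(): print(n,t.round(1),"d tool", (Rt.T@(np.r_[t,100]-s["tool_pos"])/300).round(4))
tx=-np.array([np.cos(v[2]),np.sin(v[2]),0]);des=np.c_[tx,np.cross([0,0,-1],tx),[0,0,-1]]
print("turn/2",(R.from_matrix(Rt.T@des).as_rotvec()/2).round(4))
E
```

```text
top rocker [269.6 260.4] 366 1.7 [539.1 150.9  66. ]
top square [302.2 269.9] 168 1.3 [525.8  72.1  68. ]
top round [335.  279.5] 167 1.0 [512.5  -6.7  68. ]
top bar [367.8 289.2] 190 1.3 [499.3 -85.1  68. ]
scene rocker [387.4 265.9] 498 1.2 [540.2 149.3  66. ]
scene square [356.4 241. ] 230 1.7 [529.1  71.4  68. ]
scene round [327.4 217.1] 209 1.5 [516.1  -7.3  68. ]
scene bar [327.4 217.1] 209 36.3 [516.1  -7.3  68. ]
box [ 5.42797e+02  4.23500e+01 -1.66000e-01] res [  3.9  13.    4.   12.9   4.   12.4   0.6  13.7   0.4  13.5 -12.8 -65.5]
rr [563.6 160.5] d tool [-1.6474 -1.0335  0.4376]
square [529.7  85.1] d tool [-1.6109 -1.3068  0.4376]
round [516.5   6.2] d tool [-1.644  -1.5714  0.4376]
bar [503.3 -72.7] d tool [-1.677  -1.8361  0.4376]
turn/2 [-0.     -0.     -0.0621]
```

>>> send_rows --series '[-0.95,-0.62,0.1,0,0,-0.062,-0.95,-0.62,0.1,0,0,-0.062,-0.95,-0.62,0.1,0,0,-0.062,-0.95,-0.62,0.1,0,0,-0.062,-0.95,-0.62,0.1,0,0,-0.062,-0.95,-0.62,0.1,0,0,-0.062,-0.95,-0.62,0.1,0,0,-0.062,-0.95,-0.62,0.1,0,0,-0.062,-0.95,-0.62,0.1,0,0,-0.062,-0.95,-0.62,0.1,0,0,-0.062]' --grip 1 --newtons 40

```text
time: 2.0
tool_pos: [398.1, 339.9, 201.4]
tool_rot: [-0.0, 0.083, 0.997, 0.0]
wrist_force: [-1.1, -0.1, 0.2]
opening: 0.0
grip_force: 0.0
```

```bash
cat >> h.py <<'E'
from scipy.spatial.transform import Rotation as R
T=dict(rr=(560.5,146.6),round=(514.3,-7),bar=(501,-85.5))
def go(z=100,yaw=-.167,names=T):
    s=observe();q=s["tool_rot"];Rt=R.from_quat(np.r_[q[1:],q[0]]).as_matrix()
    tx=-np.array([np.cos(yaw),np.sin(yaw),0]);des=np.c_[tx,np.cross([0,0,-1],tx),[0,0,-1]]
    print("t",round(s["time"],2),"pos",s["tool_pos"].round(1),"F",s["wrist_force"].round(1),"open",s["opening"],"q",s["qpos"].round(2))
    for n in names: print(n,(Rt.T@(np.r_[T[n],z]-s["tool_pos"])/300).round(4),"turn",(R.from_matrix(Rt.T@des).as_rotvec()/2).round(4))
E
python3 -c "
from h import *;go()"
```

```text
t 2.0 pos [398.1 339.9 201.4] F [-1.1 -0.1  0.2] open 0.027341868980931768 q [ 0.59  0.39  1.63  0.    1.12 -0.81]
rr [-0.6399 -0.5465  0.3378] turn [ 0.0001 -0.      0.0008]
round [-0.5723 -1.0769  0.3377] turn [ 0.0001 -0.      0.0008]
bar [-0.5716 -1.3423  0.3376] turn [ 0.0001 -0.      0.0008]
```

>>> send_rows --series '[-0.64,-0.546,0.15,0,0,0,-0.64,-0.546,0.15,0,0,0,-0.64,-0.546,0.15,0,0,0,-0.64,-0.546,0.15,0,0,0,-0.64,-0.546,0.15,0,0,0,-0.64,-0.546,0.15,0,0,0,-0.64,-0.546,0.338,0,0,0,-0.64,-0.546,0.338,0,0,0,-0.64,-0.546,0.338,0,0,0,-0.64,-0.546,0.338,0,0,0]'

```text
time: 3.0
tool_pos: [561.1, 147.1, 101.3]
tool_rot: [0.0, 0.082, 0.997, 0.0]
wrist_force: [0.7, 0.5, 0.2]
opening: -0.1
grip_force: 0.0
```

```bash
python3 -c "
from h import *;go(80)
a=grab_frame('scene');b=grab_frame('top')
u=lambda f,c:cv2.resize(f['img'][c[1]-60:c[1]+60,c[0]-80:c[0]+80],None,fx=4,fy=4,interpolation=2)
for f in(a,b):
  print('tip',w2pix(f,observe()['tool_pos']),'target',w2pix(f,[560.5,146.6,71]))
cv2.imwrite('pics/s1.png',u(a,(375,255)))"
```

```text
t 3.0 pos [561.1 147.1 101.3] F [0.7 0.5 0.2] open -0.10860984687113961 q [ 0.15  0.59  1.6   0.    0.96 -1.25]
rr [ 0.0018 -0.002   0.0709] turn [0.0002 0.0005 0.0013]
round [ 0.07   -0.5323  0.0707] turn [0.0002 0.0005 0.0013]
bar [ 0.0709 -0.7977  0.0706] turn [0.0002 0.0005 0.0013]
tip [382.49891839 264.6393994 ] target [380.8575673  271.76999771]
tip [271.60320378 248.09043472] target [272.57092241 251.37698574]
```

View pics/s1.png

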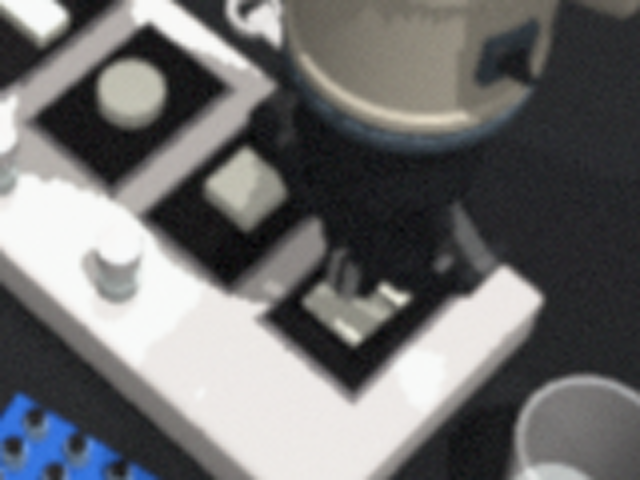

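The crop shows the shut fingertip (crop 345,275, which is about 381,264 in the frame) above the rocker's far half, where it should be. I'll press down gradually.

>>> send_rows --series '[0,-0.002,0.08,0,0,0,0,-0.002,0.095,0,0,0,0,-0.002,0.101,0,0,0,0,-0.002,0.106,0,0,0,0,-0.002,0.111,0,0,0,0,-0.002,0.115,0,0,0,0,-0.002,0.118,0,0,0,0,-0.002,0.118,0,0,0,0,-0.002,0.118,0,0,0]'

```text
time: 4.0
tool_pos: [561.3, 145.5, 65.4]
tool_rot: [0.001, 0.083, 0.997, 0.0]
wrist_force: [-1.0, -0.6, 14.0]
opening: -0.1
grip_force: 6.8
```

>>> send_rows --series '[0,0,0.003,0,0,0,0,0,0.003,0,0,0,0,0,0.003,0,0,0]'

```text
time: 4.3
tool_pos: [561.4, 145.5, 65.2]
tool_rot: [0.001, 0.083, 0.997, 0.0]
wrist_force: [-5.1, -1.0, 28.1]
opening: -0.1
grip_force: 13.8
```

>>> send_rows --series '[0,0,-0.16,0,0,0,0,0,-0.16,0,0,0,0.07,-0.528,-0.16,0,0,0,0.07,-0.528,-0.16,0,0,0,0.07,-0.528,-0.16,0,0,0,0.07,-0.528,-0.16,0,0,0,0.07,-0.528,-0.1,0,0,0,0.07,-0.528,-0.06,0,0,0,0.07,-0.528,-0.06,0,0,0]'

```text
time: 5.2
tool_pos: [513.1, -6.8, 80.2]
tool_rot: [-0.001, 0.083, 0.997, 0.0]
wrist_force: [-0.7, 0.3, 0.3]
opening: 0.2
grip_force: 0.0
```

```bash
python3 -c "
from h import *;go(68)
a=grab_frame('scene');print(w2pix(a,observe()['tool_pos']))
print([d['p'] for d in models.landmark_of('scene','round_key_top')])
cv2.imwrite('pics/s2.png',cv2.resize(a['img'][180:300,275:435],None,fx=4,fy=4,interpolation=2))"
```

```text
t 5.2 pos [513.1  -6.8  80.2] F [-0.7  0.3  0.3] open 0.17798476476931446 q [-0.13  0.55  1.78  0.    0.82 -1.54]
rr [-0.0717  0.5305  0.0404] turn [-0.     -0.0013  0.0008]
round [-0.0041  0.0001  0.0406] turn [-0.     -0.0013  0.0008]
bar [-0.0035 -0.2653  0.0406] turn [-0.     -0.0013  0.0008]
[328.34598161 212.79258359]
[0.56]
```

View pics/s2.png

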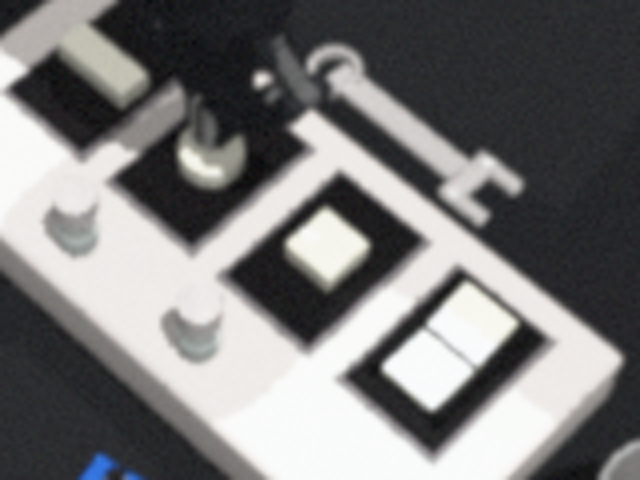

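The rocker's shading has changed, so it has tipped: the far half is level and bright. The tip at crop (205,125) is over the round key. I'll press it now.

>>> send_rows --series '[-0.004,0,0.035,0,0,0,-0.004,0,0.045,0,0,0,-0.004,0,0.053,0,0,0,-0.004,0,0.06,0,0,0,-0.004,0,0.064,0,0,0,-0.004,0,0.064,0,0,0,-0.004,0,0.064,0,0,0]'

```text
time: 6.0
tool_pos: [515.2, -7.5, 62.5]
tool_rot: [0.0, 0.083, 0.997, 0.0]
wrist_force: [0.1, 2.3, 4.3]
opening: 0.1
grip_force: 2.2
```

>>> send_rows --series '[0,0,0.004,0,0,0,0,0,0.007,0,0,0,0,0,0.007,0,0,0]'

```text
time: 6.3
tool_pos: [515.4, -7.5, 61.5]
tool_rot: [0.001, 0.083, 0.997, -0.0]
wrist_force: [-5.7, 4.1, 32.7]
opening: 0.1
grip_force: 16.3
```

Fully down against the stop at 33 N. I'll ease off slightly and hold.

>>> send_rows --series '[0,0,-0.002,0,0,0,0,0,-0.002,0,0,0,0,0,-0.002,0,0,0,0,0,-0.002,0,0,0,0,0,-0.002,0,0,0,0,0,-0.002,0,0,0,0,0,-0.002,0,0,0,0,0,-0.002,0,0,0,0,0,-0.002,0,0,0,0,0,-0.002,0,0,0,0,0,-0.002,0,0,0,0,0,-0.002,0,0,0]'

```text
time: 7.5
tool_pos: [515.3, -7.5, 61.7]
tool_rot: [0.0, 0.083, 0.997, 0.0]
wrist_force: [-3.7, 3.6, 22.2]
opening: -0.0
grip_force: 11.1
```

>>> send_rows --series '[0,0,0,0,0,0,0,0,0,0,0,0,0,0,0,0,0,0,0,0,0,0,0,0,0,0,0,0,0,0,0,0,0,0,0,0,0,0,0,0,0,0,0,0,0,0,0,0,0,0,0,0,0,0,0,0,0,0,0,0]'

```text
time: 8.5
tool_pos: [515.4, -7.5, 61.7]
tool_rot: [0.001, 0.083, 0.997, 0.0]
wrist_force: [-2.7, 4.6, 21.7]
opening: 0.0
grip_force: 11.1
```

>>> send_rows --series '[0,0,-0.08,0,0,0,0,0,-0.08,0,0,0,0,0,-0.08,0,0,0]'

```text
time: 8.8
tool_pos: [515.2, -7.7, 85.1]
tool_rot: [0.0, 0.083, 0.997, -0.0]
wrist_force: [0.0, -0.7, 0.8]
opening: 0.2
grip_force: 0.0
```

```bash
python3 -c "
from h import *;go(80)"
```

```text
t 8.8 pos [515.2  -7.7  85.1] F [ 0.  -0.7  0.8] open 0.1528661795102596 q [-0.13  0.54  1.77 -0.    0.83 -1.54]
rr [-0.064   0.5323  0.0168] turn [-0.0001  0.0003  0.0006]
round [0.0034 0.0019 0.0168] turn [-0.0001  0.0003  0.0006]
bar [ 0.0039 -0.2635  0.0169] turn [-0.0001  0.0003  0.0006]
```

>>> send_rows --series '[0.003,-0.264,0,0,0,0,0.003,-0.264,0,0,0,0,0.003,-0.264,0.01,0,0,0,0.003,-0.264,0.04,0,0,0,0.003,-0.264,0.055,0,0,0,0.003,-0.264,0.064,0,0,0,0.003,-0.264,0.072,0,0,0,0.003,-0.264,0.08,0,0,0,0.003,-0.264,0.084,0,0,0,0.003,-0.264,0.084,0,0,0,0.003,-0.264,0.084,0,0,0]'

```text
time: 9.9
tool_pos: [501.0, -84.9, 60.5]
tool_rot: [0.0, 0.083, 0.997, 0.0]
wrist_force: [-7.0, 4.4, 26.1]
opening: -0.2
grip_force: 12.7
```

At the stop with 26 N, z = 60.5 and the bar fully down. Now I'll back off and look.

>>> send_rows --series '[0,0,-0.1,0,0,0,0,0,-0.25,0,0,0,0,0,-0.45,0,0,0,0.4,0,-0.5,0,0,0,0.4,0,-0.5,0,0,0,0.4,0,-0.5,0,0,0,0.4,0,-0.5,0,0,0,0.4,0,-0.5,0,0,0]'

```text
time: 10.7
tool_pos: [383.3, -65.7, 210.0]
tool_rot: [0.001, 0.083, 0.997, -0.0]
wrist_force: [1.1, -0.2, -0.1]
opening: 0.0
grip_force: 0.0
```

```bash
python3 -c "
from h import *;go(80)
a=grab_frame('scene')
for n in ['rocker_raised','round_key_top','bar_key_top','square_key_top']:
  for d in models.landmark_of('scene',n)[:1]: print(n,round(d['p'],2),w(a['extrinsics'],d['location']).round(1))
cv2.imwrite('pics/s3.png',cv2.resize(a['img'][160:310,235:435],None,fx=4,fy=4,interpolation=2))"
```

```text
t 10.7 pos [383.3 -65.7 210. ] F [ 1.1 -0.2 -0.1] open 0.046265885651648804 q [-0.32  0.19  1.91  0.    1.03 -1.73]
rr [-0.465   0.7954  0.4341] turn [-0.0001  0.0008  0.0006]
round [-0.3976  0.265   0.4341] turn [-0.0001  0.0008  0.0006]
bar [-3.970e-01 -4.000e-04  4.341e-01] turn [-0.0001  0.0008  0.0006]
rocker_raised 0.61 [561.6 143.   65.9]
round_key_top 0.65 [510.8  -5.4  67.3]
bar_key_top 0.74 [498.2 -86.   62. ]
square_key_top 0.62 [524.3  68.4  68.8]
```

View pics/s3.png

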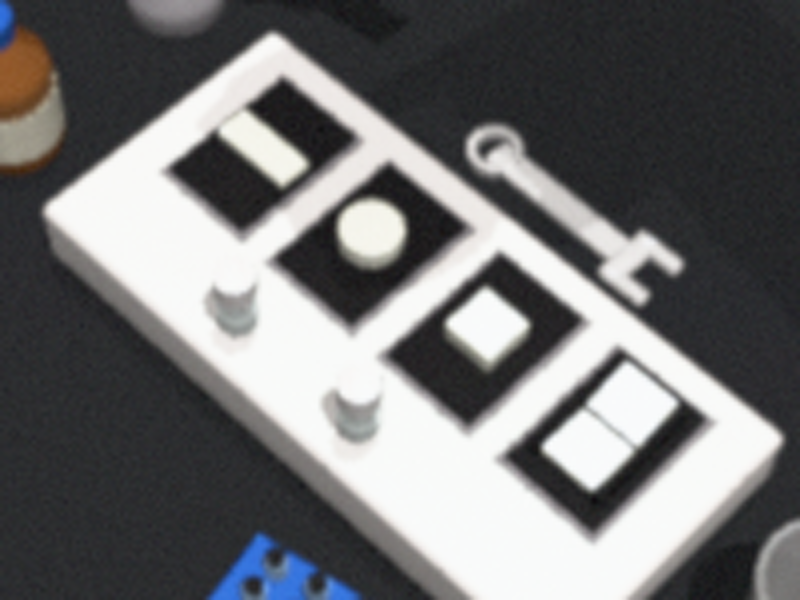

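The crop shows the rocker's far half down (590,450), the bar lowered (262,148), and the round (372,230) and square (487,320) keys up. Vials and wrench are where they were, and the heights agree: rocker 66, bar 62, round 67.

```bash
python3 -c "
from station import bot; print(bot.hand_in())"
```

```text
the job is handed in; nothing more can be done
None
```

The job is done and handed in at about 11 s: rocker tipped on, round key held fully down for just over two seconds and released, bar key pressed down and staying down, square key never pressed, and no loose thing seen to have moved.

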